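Unload a glass negative from the plate-copying stage

ROBOT

A 7-joint arm with a two-finger parallel gripper is mounted at the origin on the work surface. World frame = base frame: x ahead of the robot, y to its left, z up, the work surface at z = 0. Lengths are in mm, angles in rad, forces in N, time in s.
With the tool pointing down it reaches from about 400 to 900 mm from the base axis. Payload 5.5 kg.
Tool frame: the origin (TCP) lies on the centre line of the jaws, within the pads' length; the fingertips stand 19 mm ahead of it and the grasp point (between the pads) is the TCP; x points along the fingers, y is the direction in which the jaws open and shut, and the axes are right-handed (so a half turn about x gives the same grasp; the last joint's range is limited). The gripper opens to 85 mm and grips with 20 to 120 N. Pads are 22 mm wide; open, the fingers measure 114 mm over their backs; the gripper's body (76 mm by 85 mm) begins 54 mm behind the grasp point. The pads swing forward as they close: fully open they stand 13 mm farther back than shut.
Start: joints at [1.493, 0.501, -0.427, 1.55, 0.221, 1.138, -0.21], TCP at [217.289, -612.605, 250.31] pointing down, gripper open.
Joint ranges: [-2.88, 2.88], [-0.31, 2.03], [-1.54, 1.56], [0.2, 2.42], [-1.41, 4.55], [0.19, 2.02], [-2.57, 2.57]. Speed limits (rad/s): [2.57, 2.57, 3.14, 3.14, 3.14, 3.14, 3.14].

INTERFACE

Orientations are given as [roll, pitch, yaw] about the fixed x, y, z axes, in that order (R = Rz(yaw) Ry(pitch) Rx(roll)).
In Python, from station import manip gives the robot as it stands.
- The arm moves only by the tool step_arm, never from a script. Its argument "motion" is text: rows parted by semicolons, each of 5 numbers parted by spaces: the shift along the tool's x, y, z in mm, then the turn about the tool's x in rad, then the opening, from 0 (shut) to 1 (fully open). In form: dx dy dz twist fingers; .... A call has 1 to 20 rows; each row shifts and turns the commanded pose from where the row before left it, along the tool's axes as they then stand; what a row does not reach is not made up. A row lasts 1/12 s, in which the tool goes at most 41.7 mm and 7.16 degrees, less where a joint would pass 70% of its speed; a pose out of reach is approached as far as the arm can. A call with a gripper value outside its range is refused whole. The fingers move at their own pace and stop on an object; "newtons" is the grip in N (left out, the last holds). Time passes only in rows, so rows that do not move let the fingers close. It gives the time, the measured TCP pose, the force and the opening at its end, in the units of the state.
- manip.read_state(): the state, without advancing time (a new reading comes with each control period).
- manip.snapshot(name): name is "side" or "top" or "wrist"; returns the picture (480x640x3 uint8, red, green, blue); there is no depth.
- manip.get_calibration(name): a dict with "fovy" (degrees; the focal length in pixels is half the picture's height over the tangent of half this angle, whatever the lens; pixels are square), "cx", "cy" (the principal point, pixels), "k1" (the pictures are not rectified: a ray, as slopes to the right and down, at radius r is drawn at 1 + k1 r^2 times it, then the intrinsics apply), "R" (3x3) and "t" (3): a world point X has camera coordinates R X + t. Camera axes: x right, y down, z forward; pixel columns grow to the right and rows downward; lengths in mm; the calibration is good to about 2 mm. A picture is of the moment at which its call begins: read the wrist's pose just before it. get_calibration takes no time and is no camera call; for the wrist camera it gives the pose at the moment of the call.
- manip.close_job(): hands the job in, once; it reports no verdict.
The state is a dict: "t": time; "joints": joint angles; "joint_vel": joint speeds; "effort": joint torques, N m; "ee_pos": TCP position; "tool_rot": TCP orientation; "ft_force": force on the tool from outside, world axes, zero at the start; "wrist_torque": the same for the moment, N m; "gripper_width": finger opening in mm.
Only numpy, scipy, OpenCV 4.12 (cv2) and the standard library are available. Lean on these libraries where they do the work, as an engineer would, in place of code of your own. Each camera call takes 0.05 s, during which the arm holds its last target. There are 200 camera calls.

TASK

The glass plate under the hinged clamp bar has been copied. Take the loupe off the empty side tray and stand it upright on the bare table, swing the bar right back so that it stays open by itself, and slide the plate, flat on the stage and never lifted, steadily along the guides on to that empty tray until it is fully home at the end stop; then let the bar down gently to rest where the plate was. Do not drag the glass while the bar bears on it, and leave the next plate on the other tray and everything else on the table where they are.

Things in the scene. Friction and masses are not known exactly. Their poses are not given: they have to be found in the camera images.
- stage: Fixed plate-copying stage: a low bench, 150 mm (its x) by 536 mm (its y), one flat top 30 mm above the table: white light window in the middle, a grey side tray at each end. Origin: centre of its underside; x from the handle side (front) to the hinge side, y to the left along its length, z up. Guide strips 4 mm high bound a channel 108 mm wide (x = +/-54 mm) along the whole length.
- clamp (a joint): Clamp bar's angle about its hinge (rad): 0 resting on a plate, growing as it swings up and back, 1.57 upright, 1.85 at its back stop; -0.06 when it rests on the bare stage. Free hinge with slight drag: left short of 1.4 it falls shut, left beyond 1.65 it falls back and stays open by its weight. 0.4 kg, about 3 N to lift at the handle.
- hinge (a point): Middle of the hinge axis, which runs along the stage's y: at x = +84, y = 0, z = +46 mm in the stage's frame. Its two steel brackets stand at x = +84, y = +/-100 mm, 60 mm high. The bar, 24 mm wide and 190 mm long, lies 84 mm in front of the axis, top 47 mm above the table, on two arms at y = +/-91 mm.
- handle (a point): Middle of the clamp bar's handle, a round steel rod 12 mm thick and 90 mm long parallel to the hinge, held in front of the bar by a 9 mm rod at each end (about 78 mm free between them). With the bar at angle 0 it is 139 mm in front of the hinge axis and 24 mm above it, 70 mm above the table; it swings with the bar on a radius of 141 mm.
- plate: The glass plate to be moved: a rigid bound glass negative, 102 mm (its x) by 127 mm (its y) by 5 mm thick, dark with a black taped edge, about 160 g. Lies flat in the channel under the bar. Origin: centre of its underside.
- next_plate: The next plate, exactly like the first, lying on one of the side trays (left or right, differing each time). It must stay there; the other tray is the empty one. Origin: centre of its underside.
- loupe: Black stand loupe, a round upright cylinder 48 mm in diameter (42 mm at its waist, 24 to 48 mm up), 64 mm high, about 120 g, standing on the empty tray. Apart from the listed bystanders the table is bare round the stage; other boxes stand only beyond 0.55 m to either side of the robot and beyond 0.7 m ahead. Origin: centre of its underside.
- home_left (a point): Where the plate's origin is when the plate is fully home on the left tray (stage y = +190 mm), on the top of the stage. The end stop, 4 mm high, has its inner face at stage y = +253.5 mm.
- home_right (a point): Where the plate's origin is when the plate is fully home on the right tray (stage y = -190 mm), on the top of the stage. The end stop, 4 mm high, has its inner face at stage y = -253.5 mm.
- weight: Bystander: brass paperweight with a knob, 52 mm in diameter, 60 mm high. Origin: centre of its underside.
- blower: Bystander: black rubber air blower standing nozzle up, 66 mm in diameter, 115 mm high. Origin: centre of its underside.
- charger: Bystander: wooden block 90 by 130 mm with a power adapter on it, 74 mm high in all. Origin: centre of its underside.
- brush_pot: Bystander: white pot 72 mm in diameter, 85 mm high, with brushes up to 190 mm high. Origin: centre of its underside.
- ruler: Bystander: flat steel ruler 32 by 200 by 6 mm, its length along its y. Origin: centre of its underside.
- plate_box: Bystander: lidded grey and brown box of plates, 114 by 154 mm, 71 mm high. Origin: centre of its underside.
- lens: Bystander: black copying lens standing on its cap, 76 mm in diameter, 95 mm high. Origin: centre of its underside.
There are look-alikes about, which are no part of the job. Leave any red look-alike of the plate alone. Leave any blue look-alike of the loupe alone.

How it is judged:
By the outcome, as a careful person would: the job done as asked, in the order asked, and still so for the second after the job is handed in, with the robot touching nothing.
It also fails if it takes over 72 s, if anything falls off the work surface, if the arm or the gripper's body presses on something with over 40 N, if the wrist force passes 120 N, or if a joint passes its speed limit or range.

## Working session

There is one attempt and no reset: what is moved stays moved. The work goes in short steps, Python scripts to look and compute and a tool call to move; the robot and the scene stay as the last step left them, time stands still between calls to the robot, and variables do not carry over. Pictures are saved under pics/ and viewed, about 8 in all and at most 12, crops included, and the job is handed in when it is done.

Besides the shell and the picture viewer there is one more tool, called as name(argument=value, ...), one argument or row to a line, values as JSON. step_arm: Moves the arm, as the interface text tells. Its arguments: {"type":"object","properties":{"motion":{"type":"string"},"newtons":{"type":"number"}},"required":["motion"]}

```bash
mkdir -p pics; ls; python3 - <<'E'
from station import manip
import cv2
print(manip.read_state())
for n in ("top","side"):
    im=manip.snapshot(n); cv2.imwrite(f"pics/{n}0.png",im[:,:,::-1]); 
    c=manip.get_calibration(n); print(n,c)
E
```

```text
pics
{'t': 0.0, 'joints': array([ 1.49323032,  0.50186808, -0.42676489,  1.55148056,  0.22079874,
        1.13830799, -0.21030552]), 'joint_vel': array([-1.94078278e-03, -2.36098748e-04, -5.87810824e-04,  6.45880832e-04,
       -6.10408657e-04, -8.72270133e-05,  5.56574384e-04]), 'effort': array([ 9.91374236e-05, -5.69507396e+01, -5.81571311e+00, -2.80932319e+01,
        1.06944397e-02,  1.18161479e-02, -1.99190552e-06]), 'ee_pos': array([ 216.95194384, -612.00539776,  249.23159791]), 'tool_rot': array([-1.59824757,  1.56878779,  1.8841429 ]), 'ft_force': array([-0.32615067, -0.41483413,  0.38809538]), 'wrist_torque': array([-0.00083574, -0.02180073,  0.01586915]), 'gripper_width': 85.3624412116967}
top {'fovy': 43.73622762116085, 'cx': 323.70604245215765, 'cy': 239.92153293471625, 'k1': -0.18037581308639344, 'R': array([[-0.01182086, -0.9998379 , -0.0135807 ],
       [-0.99713446,  0.01280162, -0.07455866],
       [ 0.07472043,  0.01266044, -0.99712415]]), 't': array([  64.19869858,  538.71072078, 1657.1261785 ])}
side {'fovy': 49.42046701746746, 'cx': 314.94621007621333, 'cy': 244.32754466147955, 'k1': -0.11401100735152779, 'R': array([[-0.91507201, -0.40295387, -0.01647398],
       [-0.26114838,  0.62318296, -0.7371869 ],
       [ 0.30731862, -0.67027695, -0.67548803]]), 't': array([ 504.96128501,  162.65074852, 1010.11161951])}
```

View pics/top0.png

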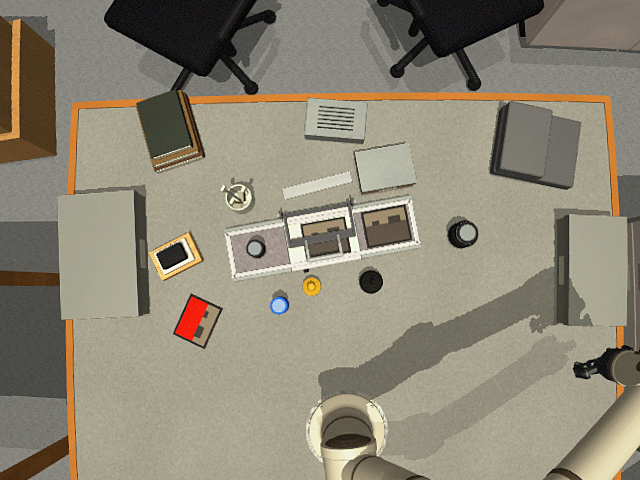

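View pics/side0.png

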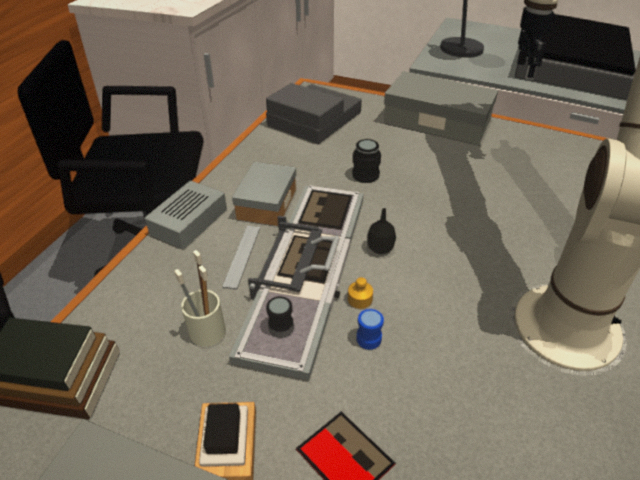

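The left tray (loupe at about (256,247) in the top view) is empty; the next plate is on the right tray. I'll enlarge both views to pick exact corners.

```bash
python3 - <<'E'
import cv2,numpy as np
a=cv2.imread("pics/top0.png")[180:320,215:430]; b=cv2.imread("pics/side0.png")[180:380,225:385]
a=cv2.resize(a,None,fx=3.7,fy=3.7,interpolation=cv2.INTER_CUBIC)
cv2.imwrite("pics/ta.png",a)
b=cv2.resize(b,None,fx=3,fy=3,interpolation=cv2.INTER_CUBIC)
cv2.imwrite("pics/sb.png",b)
E
```

```text
(no output)
```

View pics/ta.png

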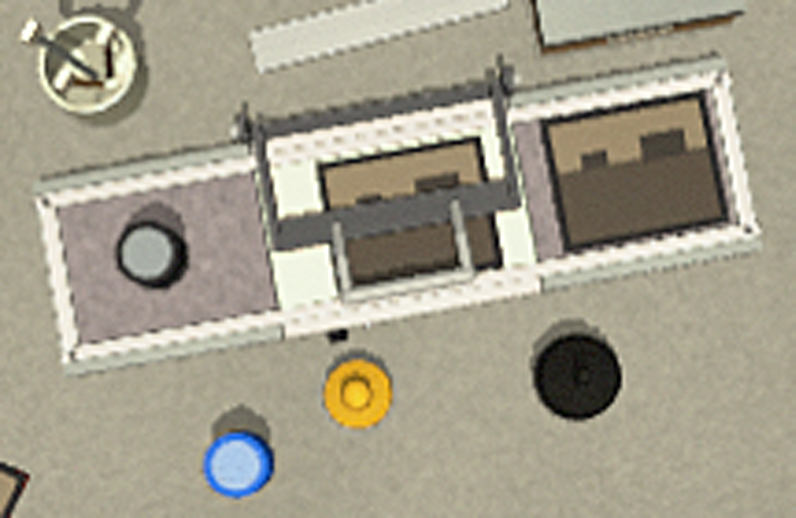

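View pics/sb.png

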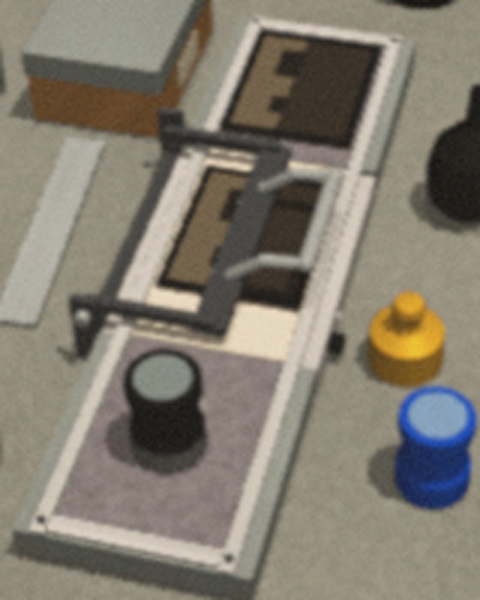

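```bash
cat > h.py <<'E'
import numpy as np
from scipy.optimize import least_squares
from scipy.spatial.transform import Rotation as Ro
from station import manip
def proj(c,X):
    p=np.atleast_2d(X)@np.array(c["R"]).T+c["t"]; s=p[:,:2]/p[:,2:]
    s=s*(1+c["k1"]*(s**2).sum(1,keepdims=True)); f=240/np.tan(np.radians(c["fovy"])/2)
    return s*f+[c["cx"],c["cy"]]
def onz(c,uv,z):
    return least_squares(lambda q:(proj(c,[q[0],q[1],z])-uv).ravel(),[550,50]).x
T=lambda u,v:((u+.5)/3.7+214.5,(v+.5)/3.7+179.5)
S=lambda u,v:((u+.5)/3+224.5,(v+.5)/3+179.5)
def st2w(P,X):  # stage pose x,y,yaw
    X=np.atleast_2d(X).astype(float); c,s=np.cos(P[2]),np.sin(P[2])
    return np.c_[P[0]+c*X[:,0]-s*X[:,1],P[1]+s*X[:,0]+c*X[:,1],X[:,2]]
def w2st(P,w):
    c,s=np.cos(P[2]),np.sin(P[2]); d=np.asarray(w[:2])-P[:2]
    return np.array([c*d[0]+s*d[1],-s*d[0]+c*d[1]])
E
python3 - <<'E'
from h import *
ct,cs=manip.get_calibration("top"),manip.get_calibration("side")
# stage pts: inner channel corners z=34, screws z=34
obs=[(ct,T(60,207),(54,253.5,34)),(ct,T(80,345),(-54,253.5,32)),(ct,T(715,85),(54,-253.5,34)),(ct,T(733,222),(-54,-253.5,32)),
(cs,S(55,512),(54,253.5,32)),(cs,S(225,545),(-54,253.5,32)),
(cs,S(18,535),(75,268,30)),(cs,S(255,582),(-75,268,30)),(cs,S(413,42),(-75,-268,30)),(cs,S(250,17),(75,-268,30)),
(ct,T(35,187),(75,268,30)),(ct,T(722,60),(75,-268,30)),(ct,T(65,362),(-75,268,30)),(ct,T(758,235),(-75,-268,30))]
def r(P,fl=False):
    e=np.array([proj(c,st2w(P,X))[0]-uv for c,uv,X in obs]); return e if fl else e.ravel()
s=least_squares(r,[620,30,.18],loss="soft_l1"); P=s.x
print("stage",P); print(np.round(r(P,True),1).tolist())
np.save("P.npy",P)
l=least_squares(lambda q:np.r_[proj(ct,[q[0],q[1],64+30])[0]-T(151,251),proj(cs,[q[0],q[1],94])[0]-S(163,377)],[600,200])
print("loupe",l.x,w2st(P,l.x),l.fun)
for n,c,uv in [("pl BL",ct,T(320,163)),("BR",ct,T(480,138)),("FR",ct,T(500,268)),("s BL",cs,S(160,288)),("s BR",cs,S(208,168)),("s FL",cs,S(300,305)),
 ("nBL",ct,T(545,123)),("nFL",ct,T(565,250)),("sN FL",cs,S(350,145)),("sN BL",cs,S(222,125))]:
    print(n,np.round(w2st(P,onz(c,uv,35)),1))
for n,c,uv in [("handleL top",ct,T(345,295)),("handleR",ct,T(470,272)),("side L",cs,S(308,262)),("side R",cs,S(330,175))]:
    print(n,np.round(w2st(P,onz(c,uv,74)),1))
for n,uv,z in [("blue",T(238,464),64),("weight",T(358,393),60),("blower",T(578,377),60),("redcorner",(222,318),0),("redR",(205,348),0),("charger r",(202,262),40),("pot",T(87,66),85),("cand",(320,330),0)]:
    print(n,np.round(onz(ct,uv,z)))
st=manip.read_state(); R=Ro.from_euler("xyz",st["tool_rot"]).as_matrix(); print(R.round(3))
E
```

```text
stage [5.43699953e+02 6.26200807e+01 1.72696739e-01]
[[-1.5, 0.3], [-0.1, 0.9], [-0.7, -0.1], [1.9, 0.7], [-0.3, 1.1], [0.3, 1.7], [-1.4, -1.8], [-0.3, -1.0], [0.5, -0.8], [-3.6, -0.3], [-0.7, -0.6], [0.8, -1.3], [0.3, 4.6], [1.5, 3.7]]
loupe [514.9938384  241.81561128] [  2.5137777 181.462834 ] [-0.47975421  0.35788369 -0.09336942 -0.52377724]
pl BL [50.1 49.3]
BR [ 46.4 -72.7]
FR [-52.7 -69.2]
s BL [45.7 57.5]
s BR [ 46.9 -70.3]
s FL [-52.1  51.5]
nBL [  48.6 -123. ]
nFL [ -48.5 -119.7]
sN FL [ -51.3 -119.6]
sN BL [  49.8 -120.9]
handleL top [-53.2  47.6]
handleR [-53.4 -45.5]
side L [-56.9  47.9]
side R [-52.7 -40.1]
blue [360. 181.]
weight [411.  92.]
blower [421. -70.]
redcorner [322. 350.]
redR [237. 399.]
charger r [480. 398.]
pot [654. 289.]
cand [286.  71.]
[[-0.001  0.334 -0.942]
 [ 0.002 -0.942 -0.334]
 [-1.    -0.002 -0.   ]]
```

Top crop: stage with inner channel corners (60,207), (80,345), (715,85), (733,222), loupe top at (151,251), plate under the bar from x≈320 to 500. I'll turn the tool square to the stage and go above the loupe.

step_arm(
  motion="0 0 0 -0.117 1;0 0 0 -0.117 1;0 0 0 -0.117 1;0 0 0 -0.117 1;0 0 0 -0.117 1;0 0 0 -0.117 1;0 0 0 -0.117 1;0 0 0 -0.117 1;0 0 0 -0.117 1;0 0 0 -0.117 1;0 0 0 -0.117 1;0 0 0 -0.116 1",
)

```text
t: 1.1
ee_pos: [217.0, -612.3, 249.7]
tool_rot: [-2.994, 1.57, 1.897]
ft_force: [-0.4, -0.1, -0.3]
gripper_width: 85.8
```

step_arm(
  motion="0 33 -22 0 1;0 33 -22 0 1;0 33 -22 0 1;0 33 -22 0 1;0 33 -22 0 1;0 33 -22 0 1;0 33 -22 0 1;0 33 -22 0 1;0 33 -22 0 1",
)

```text
t: 1.85
ee_pos: [476.5, -365.0, 250.0]
tool_rot: [-1.949, 1.57, 2.936]
ft_force: [0.2, -0.6, -0.6]
gripper_width: 85.7
```

step_arm(
  motion="0 9 -37 0 1;0 9 -37 0 1;0 9 -37 0 1;0 9 -37 0 1;0 9 -37 0 1;0 9 -37 0 1;0 9 -37 0 1;0 9 -37 0 1;0 9 -37 0 1;0 9 -37 0 1;0 9 -37 0 1;0 9 -37 0 1;0 9 -37 0 1;0 9 -37 0 1;0 9 -37 0 1;0 0 0 0 1",
)

```text
t: 3.18
ee_pos: [511.0, 213.6, 251.1]
tool_rot: [2.873, 1.564, 1.487]
ft_force: [-0.8, 0.4, 0.8]
gripper_width: 85.4
```

```bash
cat >> h.py <<'E'
import os
def where():
    P=np.load("P.npy"); s=manip.read_state(); R=Ro.from_euler("xyz",s["tool_rot"]).as_matrix()
    print("t %.2f"%s["t"],"stage",w2st(P,s["ee_pos"]).round(1),"z %.1f"%s["ee_pos"][2],"yaw err %.3f"%(np.arctan2(R[1,1],R[0,1])-P[2]),"tilt",R[:2,0].round(3),"F",s["ft_force"].round(1),"w %.1f"%s["gripper_width"],"j",s["joints"].round(2))
E
python3 - <<'E'
from h import *; import cv2
where()
c=manip.get_calibration("wrist"); im=manip.snapshot("wrist"); cv2.imwrite("pics/w1.png",im[:,:,::-1])
import pickle; pickle.dump(c,open("w1.pkl","wb"))
E
```

```text
t 3.18 stage [ -6.2 154.4] z 251.1 yaw err 0.012 tilt [0.001 0.007] F [-0.8  0.4  0.8] w 85.4 j [ 0.3   0.45 -0.96  1.79  0.4   1.11 -0.6 ]
```

View pics/w1.png

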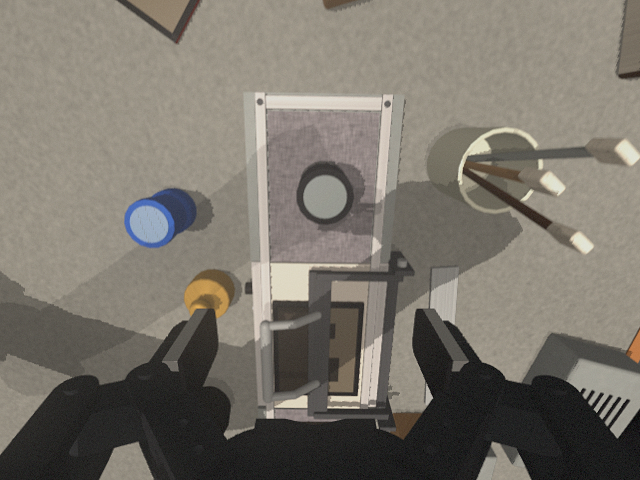

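Wrist view: stage end edge at row 94, screws (260,102)/(387,104), loupe top (325,197), plate far corners (273,303)/(364,303). Refining from these.

```bash
python3 - <<'E'
from h import *; import pickle
c=pickle.load(open("w1.pkl","rb")); P=np.load("P.npy")
for n,uv,z in [("outL",(245,93),30),("outR",(404,96),30),("chL",(268,111),34),("chR",(380,112),34),("screwL",(260,102),34),("screwR",(387,104),34),
 ("plateFL",(273,303),35),("plateBL",(364,303),35),("plateBR",(358,395),35),("loupe",(325,197),94),("chL low",(270,260),34),("chR low",(375,260),34),("handle top L",(265,326),76),("handle R",(264,400),76),("blue",(152,222),64)]:
    w=onz(c,uv,z); print(n,w.round(1),w2st(P,w).round(1))
E
```

```text
outL [426.5 313.5] [-72.4 267.3]
outR [572.3 338.4] [ 75.5 266.8]
chL [450.3 301.8] [-50.9 251.7]
chR [553.  320.3] [ 53.4 252.2]
screwL [441.9 308.2] [-58.1 259.4]
screwR [557.7 328.2] [ 59.4 259.3]
plateFL [484.3 105.6] [-51.1  52.5]
plateBL [583.4 124.1] [49.7 53.7]
plateBR [ 6.053e+02 -4.000e-01] [ 49.8 -72.7]
loupe [514.1 243.1] [  1.8 182.9]
chL low [473.7 155.1] [-53.1 103.2]
chR low [583.5 175.7] [ 58.6 104.5]
handle top L [481.6 101.4] [-54.5  48.9]
handle R [493.3   9.8] [-58.7 -43.3]
blue [361.2 184.7] [-158.8  151.6]
```

step_arm(
  motion="0 8 -14 0.012 1;0 0 -14 0 1;30 0 0 0 1;30 0 0 0 1;30 0 0 0 1;30 0 0 0 1;25 0 0 0 1;15 0 0 0 1;12 0 0 0 1;9 0 0 0 1;0 0 0 0 1;0 0 0 0 1",
)

```text
t: 4.23
ee_pos: [516.9, 232.7, 69.9]
tool_rot: [1.872, 1.57, 0.462]
ft_force: [-0.0, -0.7, -0.1]
gripper_width: 85.4
```

```bash
python3 - <<'E'
from h import *
where()
E
```

```text
t 4.23 stage [  2.8 172.1] z 69.9 yaw err -0.012 tilt [0.001 0.   ] F [-0.  -0.7 -0.1] w 85.4 j [ 0.11  0.7  -0.76  1.88  0.65  0.83 -0.84]
```

step_arm(
  motion="0 -1 -6 -0.012 1;0 0 -5 0 1;0 0 0 0 1;0 0 0 0 1;0 0 0 0 0.3;0 0 0 0 0.3;0 0 0 0 0.3;0 0 0 0 0.3;0 0 0 0 0.3;0 0 0 0 0.3",
  newtons=30,
)

```text
t: 5.07
ee_pos: [513.7, 243.1, 69.5]
tool_rot: [0.771, 1.571, -0.627]
ft_force: [-0.3, -0.5, 2.9]
gripper_width: 46.6
```

```bash
python3 - <<'E'
from h import *
where()
E
```

```text
t 5.07 stage [  1.5 183. ] z 69.5 yaw err 0.000 tilt [ 0. -0.] F [-0.3 -0.5  2.9] w 46.6 j [ 0.09  0.7  -0.76  1.87  0.65  0.83 -0.84]
```

step_arm(
  motion="0 0 0 0 0.3;0 0 0 0 0.3;0 0 0 0 0.3;-5 0 0 0 0.3;-10 0 0 0 0.3;-15 0 0 0 0.3;-15 0 0 0 0.3;-15 0 0 0 0.3;0 -19 -8 0 0.3;0 -19 -8 0 0.3;0 -19 -8 0 0.3;0 -19 -8 0 0.3;0 -19 -8 0 0.3;0 -19 -8 0 0.3;0 -19 -7 0 0.3;0 -19 -7 0 0.3;0 0 0 0 0.3;0 0 0 0 0.3;0 0 0 0 0.3",
)

```text
t: 6.65
ee_pos: [354.4, 278.4, 130.4]
tool_rot: [1.587, 1.568, 0.189]
ft_force: [-0.9, 0.4, -0.5]
gripper_width: 46.8
```

```bash
python3 - <<'E'
from h import *; import cv2
where()
a=manip.snapshot("side")[150:450,150:550,::-1]; b=manip.snapshot("top")[180:360,150:390,::-1]
a=cv2.resize(a,(800,600)); b=cv2.resize(b,(400,300)); a=cv2.resize(a,(400,300)); cv2.imwrite("pics/s2.png",np.hstack([a,b]))
E
```

```text
t 6.65 stage [-149.4  245.1] z 130.4 yaw err 0.000 tilt [0.002 0.   ] F [-0.9  0.4 -0.5] w 46.8 j [ 0.05  0.45 -0.92  2.13  0.5   0.8  -1.01]
```

View pics/s2.png

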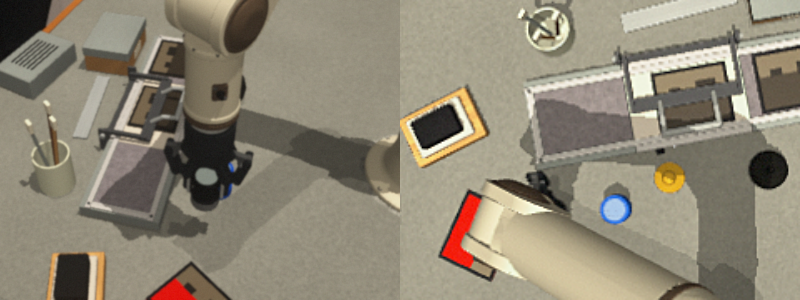

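The loupe is held upright in the gripper over bare table, and the tray is clear. Now I lower it to the table.

step_arm(
  motion="20 0 0 0 0.3;20 0 0 0 0.3;18 0 0 0 0.3;12 0 0 0 0.3;8 0 0 0 0.3;5 0 0 0 0.3;3 0 0 0 0.3;2 0 0 0 0.3;0 0 0 0 0.3;0 0 0 0 0.3",
)

```text
t: 7.58
ee_pos: [353.6, 278.3, 41.7]
tool_rot: [1.863, 1.57, 0.465]
ft_force: [0.0, -0.4, -0.5]
gripper_width: 46.8
```

step_arm(
  motion="1 0 0 0 0.3;1 0 0 0 0.3;0 0 0 0 0.3;0 0 0 0 0.3",
)

```text
t: 7.92
ee_pos: [353.6, 278.3, 39.6]
tool_rot: [1.827, 1.57, 0.43]
ft_force: [0.2, 0.2, 0.6]
gripper_width: 47.0
```

step_arm(
  motion="0 0 0 0 0.65;0 0 0 0 0.65;0 0 0 0 0.65;0 0 0 0 0.9;0 0 0 0 0.9;0 0 0 0 0.9;-10 0 0 0 0.9;-20 0 0 0 0.9;-30 0 0 0 0.9;-30 0 0 0 0.9;-30 0 0 0 0.9;-30 0 0 0 0.9;-10 0 0 0 0.5;0 0 0 0 0.5;0 0 0 0 0.5",
)

```text
t: 9.17
ee_pos: [353.5, 277.6, 199.4]
tool_rot: [1.05, 1.569, -0.348]
ft_force: [0.2, -0.6, -0.8]
gripper_width: 43.4
```

step_arm(
  motion="0 12 31 0 0.5;0 12 31 0 0.5;0 12 31 0 0.5;0 12 31 0 0.5;0 12 31 0 0.5;0 12 30 0 0.5;0 12 30 0 0.5;0 11 30 0 0.5;0 0 0 0 0.5;0 0 0 0 0.5;0 0 0 0 0.5;0 0 0 0 0.5;0 0 0 0 0.5",
)

```text
t: 10.25
ee_pos: [488.0, 54.5, 198.9]
tool_rot: [-1.939, 1.57, 2.949]
ft_force: [0.6, 0.8, 0.9]
gripper_width: 42.5
```

```bash
python3 - <<'E'
from h import *; import cv2,pickle
where()
c=manip.get_calibration("wrist"); im=manip.snapshot("wrist")
pickle.dump(c,open("w2.pkl","wb"))
b=manip.snapshot("top")[180:360,150:390,::-1]
cv2.imwrite("pics/w2.png",np.hstack([cv2.resize(im[:,:,::-1],(480,360)),cv2.resize(b,(320,240)).repeat(1,0) if 0 else cv2.copyMakeBorder(cv2.resize(b,(320,240)),0,120,0,0,cv2.BORDER_CONSTANT)]))
E
```

```text
t 10.25 stage [-56.2   1.6] z 198.9 yaw err 0.003 tilt [-0.001  0.   ] F [0.6 0.8 0.9] w 42.5 j [ 0.62  0.4  -0.94  1.98  0.39  0.96 -0.34]
```

View pics/w2.png

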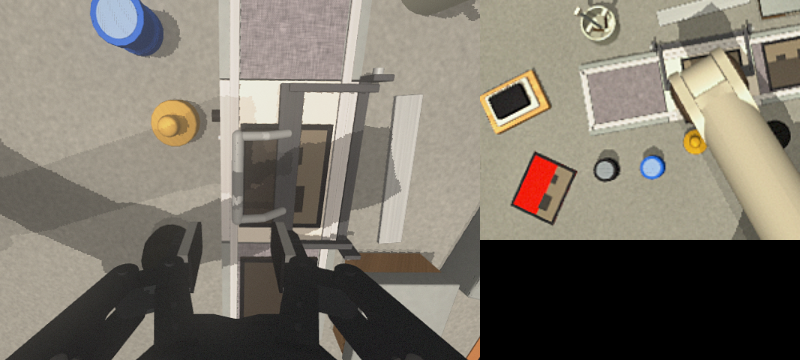

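The loupe stands upright between the red plate and the blue look-alike. The handle runs from about (317,178) to (317,293) in full wrist pixels.

```bash
python3 - <<'E'
from h import *; import pickle
c=pickle.load(open("w2.pkl","rb")); P=np.load("P.npy"); k=4/3
for n,uv,z in [("hL",(238*k,132*k),70),("hR",(238*k,222*k),70),("pBL",(332*k,125*k),35),("pBR",(322*k,227*k),35),("next L edge",(240*k,257*k),35),("next edge R",(280*k,257*k),35),("plate FR",(250*k,232*k),35)]:
    print(n,w2st(P,onz(c,uv,z)).round(1))
for th in np.arange(0,1.86,.1): print("%.2f %.1f %.1f"%(th,84-141*np.cos(th+.171),46+141*np.sin(th+.171)),end=" | ")
E
```

```text
hL [-55.   50.1]
hR [-54.3 -47.2]
pBL [48.5 53.5]
pBR [ 51.3 -72.1]
next L edge [ -51.1 -116.4]
next edge R [   1.2 -116.3]
plate FR [-38.8 -79.4]
0.00 -54.9 70.0 | 0.10 -51.9 83.7 | 0.20 -47.4 97.1 | 0.30 -41.6 110.0 | 0.40 -34.6 122.2 | 0.50 -26.4 133.7 | 0.60 -17.1 144.3 | 0.70 -6.8 153.9 | 0.80 4.4 162.4 | 0.90 16.4 169.8 | 1.00 29.1 175.9 | 1.10 42.4 180.7 | 1.20 56.0 184.2 | 1.30 70.0 186.3 | 1.40 84.0 187.0 | 1.50 98.1 186.3 | 1.60 112.0 184.2 | 1.70 125.7 180.7 | 1.80 138.9 175.9 |
```

step_arm(
  motion="25 1 0 0 0.5;30 0 0 0 0.5;25 0 0 0 0.5;20 0 0 0 0.5;12 0 0 0 0.5;8 0 0 0 0.5;5 0 0 0 0.5;0 0 0 0 0.5;0 0 0 0 0.5;0 0 0 0 0.5",
)

```text
t: 11.18
ee_pos: [490.8, 53.5, 75.3]
tool_rot: [1.391, 1.569, -0.007]
ft_force: [0.4, -0.1, 0.7]
gripper_width: 42.9
```

```bash
python3 - <<'E'
from h import *
where()
E
```

```text
t 11.18 stage [-53.7   0.1] z 75.3 yaw err 0.000 tilt [ 0.002 -0.   ] F [ 0.4 -0.1  0.7] w 42.9 j [ 0.46  0.59 -0.77  2.05  0.61  0.74 -0.52]
```

step_arm(
  motion="3 -1 0 0 0.5;0 0 0 0 0.5;0 0 0 0 0;0 0 0 0 0;0 0 0 0 0;0 0 0 0 0;0 0 0 0 0;0 0 0 0 0;0 0 0 0 0",
  newtons=25,
)

```text
t: 11.93
ee_pos: [489.4, 53.1, 71.6]
tool_rot: [1.475, 1.57, 0.077]
ft_force: [1.9, 0.2, 1.7]
gripper_width: 10.9
```

```bash
python3 - <<'E'
from h import *
where()
E
```

```text
t 11.93 stage [-55.1  -0. ] z 71.6 yaw err 0.000 tilt [0.001 0.   ] F [1.9 0.2 1.7] w 10.9 j [ 0.46  0.59 -0.77  2.06  0.62  0.73 -0.53]
```

Gripped. Start swinging the bar, with a check part-way.

step_arm(
  motion="-3.5 0.6 0 0 0;-3.4 0.8 0 0 0;-6.8 1.6 0 0 0;-6.8 2 0 0 0;-6.7 2.4 0 0 0;-6.5 2.8 0 0 0;-6.4 3 0 0 0;-6.2 3.4 0 0 0;-6 3.6 0 0 0;-5.9 4 0 0 0;-5.6 4.2 0 0 0;-5.4 4.5 0 0 0;-5.2 4.8 0 0 0;-5 5 0 0 0;-4.6 5.3 0 0 0",
)

```text
t: 13.18
ee_pos: [532.9, 60.5, 155.3]
tool_rot: [-1.343, 1.562, -2.74]
ft_force: [-12.0, -4.4, 8.5]
gripper_width: 10.8
```

```bash
python3 - <<'E'
from h import *
where()
E
```

```text
t 13.18 stage [-11.   -0.2] z 155.3 yaw err 0.000 tilt [-0.008 -0.003] F [-12.   -4.4   8.5] w 10.8 j [ 0.5   0.54 -0.85  1.9   0.5   0.94 -0.42]
```

step_arm(
  motion="-6 3.6 0 0 0;-5.2 5 0 0 0;-4.1 5.8 0 0 0;-3.9 5.9 0 0 0;-3.6 6.1 0 0 0;-3.2 6.3 0 0 0;-2.9 6.4 0 0 0;-2.6 6.6 0 0 0;-2.2 6.7 0 0 0;-1.9 6.8 0 0 0;-1.6 6.8 0 0 0;-1.2 6.9 0 0 0",
)

```text
t: 14.18
ee_pos: [609.3, 73.6, 194.8]
tool_rot: [0.837, 1.569, -0.561]
ft_force: [-3.0, -5.2, 4.6]
gripper_width: 11.1
```

```bash
python3 - <<'E'
from h import *
where()
E
```

```text
t 14.18 stage [66.5 -0.4] z 194.8 yaw err -0.000 tilt [ 0.001 -0.001] F [-3.  -5.2  4.6] w 11.1 j [ 0.44  0.6  -0.84  1.69  0.5   1.08 -0.39]
```

step_arm(
  motion="-0.5 7 0 0 0;-0.3 7 0 0 0;0 7 0 0 0;0.3 7 0 0 0;0.7 7 0 0 0;1.1 7 0 0 0;1.5 7 0 0 0",
)

```text
t: 14.77
ee_pos: [657.4, 82.1, 190.9]
tool_rot: [0.996, 1.57, -0.402]
ft_force: [-0.9, -4.7, -0.5]
gripper_width: 10.7
```

```bash
python3 - <<'E'
from h import *; import cv2
where()
a=manip.snapshot("side")[150:400,200:500,::-1]; cv2.imwrite("pics/s3.png",cv2.resize(a,(720,600)))
E
```

```text
t 14.77 stage [115.4  -0.3] z 190.9 yaw err -0.000 tilt [ 0.001 -0.   ] F [-0.9 -4.7 -0.5] w 10.7 j [ 0.38  0.69 -0.81  1.56  0.53  1.13 -0.38]
```

View pics/s3.png

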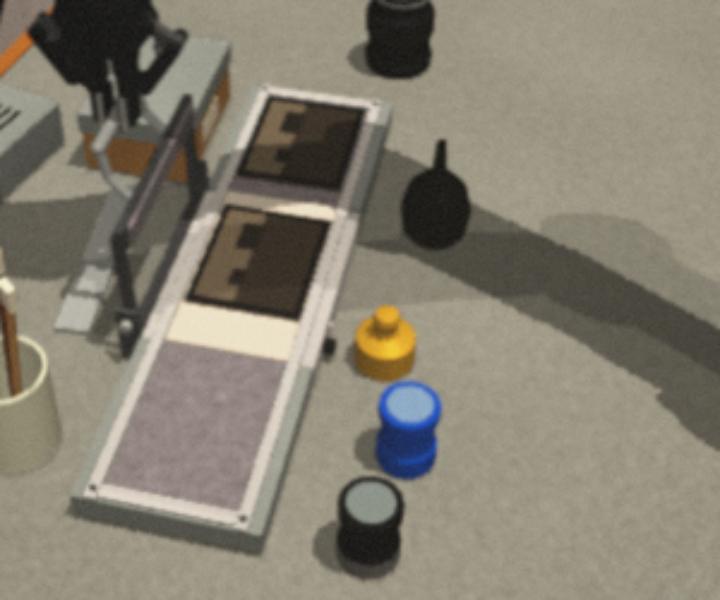

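The bar is upright in the gripper, the plate is undisturbed and the loupe is upright. I continue to the back stop.

step_arm(
  motion="1.7 6.7 0 0 0;2 6.6 0 0 0;2.2 6.5 0 0 0;2.4 4 0 0 0;0 0 0 0 0;0 0 0 0 0",
)

```text
t: 15.32
ee_pos: [681.2, 86.5, 182.8]
tool_rot: [1.599, 1.569, 0.201]
ft_force: [2.2, -5.4, 2.5]
gripper_width: 10.9
```

```bash
python3 - <<'E'
from h import *
where()
E
```

```text
t 15.32 stage [ 1.395e+02 -1.000e-01] z 182.8 yaw err -0.000 tilt [0.002 0.   ] F [ 2.2 -5.4  2.5] w 10.9 j [ 0.35  0.73 -0.79  1.5   0.55  1.14 -0.38]
```

step_arm(
  motion="0 0 0 0 0.15;0 0 0 0 0.3;0 0 0 0 0.5;0 0 0 0 0.5;0 0 0 0 0.5;0 0 0 0 0.5;0 0 0 0 0.5;-5 2 0 0 0.5;-10 1 0 0 0.5;-20 0 0 0 0.5;-25 0 0 0 0.5;-10 0 0 0 0.5;0 0 0 0 0.5;0 0 0 0 0.5",
)

```text
t: 16.48
ee_pos: [683.1, 87.0, 253.3]
tool_rot: [1.325, 1.569, -0.073]
ft_force: [-0.5, -0.3, -0.6]
gripper_width: 42.5
```

```bash
python3 - <<'E'
from h import *; import cv2
where()
a=manip.snapshot("side")[150:400,200:500,::-1]; cv2.imwrite("pics/s4.png",cv2.resize(a,(720,600)))
E
```

```text
t 16.48 stage [1.415e+02 1.000e-01] z 253.3 yaw err 0.000 tilt [ 0.002 -0.   ] F [-0.5 -0.3 -0.6] w 42.5 j [ 0.36  0.67 -0.83  1.43  0.5   1.26 -0.34]
```

View pics/s4.png

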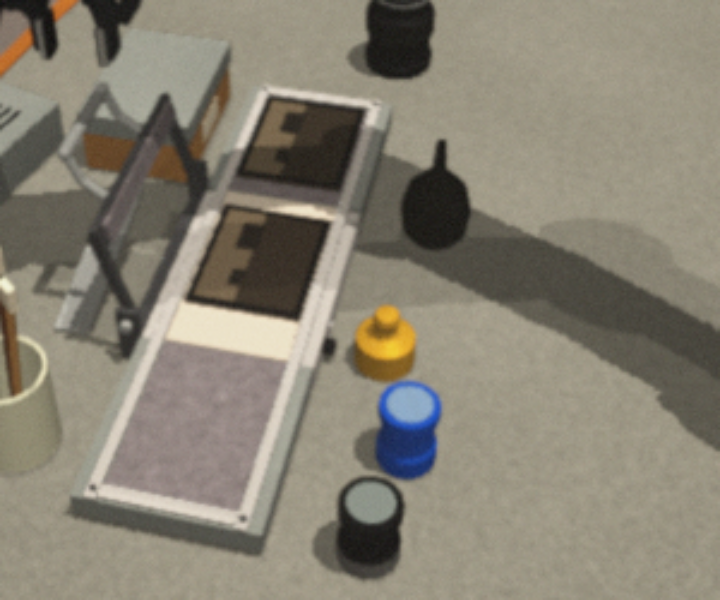

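step_arm(
  motion="0 -24 16 0 0.55;0 -24 16 0 0.55;0 -24 16 0 0.55;0 -24 16 0 0.55;0 -23 16 0 0.55;0 -23 16 0 0.55;0 0 0 0 0.55;0 0 0 0 0.55;0 0 0 0 0.55;25 0 0 0 0.55;30 0 0 0 0.55;30 0 0 0 0.55;25 0 0 0 0.55;20 0 0 0 0.55;0 0 0 0 0.55;0 0 0 0 0.55;0 0 0 0 0.55",
)

```text
t: 17.95
ee_pos: [560.5, -30.7, 123.5]
tool_rot: [2.013, 1.569, 0.617]
ft_force: [-0.2, -0.9, -0.3]
gripper_width: 47.2
```

```bash
python3 - <<'E'
from h import *
where(); cs=manip.get_calibration("side"); P=np.load("P.npy")
Q=lambda u,v:((u+.5)/2.4+199.5,(v+.5)/2.4+149.5)
for n,uv in [("plate BR",(222,206)),("plate FR",(330,220)),("next BL",(238,173)),("next FL",(335,188)),("plate BL",(189,298)),("plate FL",(300,317))]: print(n,w2st(P,onz(cs,Q(*uv),35)).round(1))
import cv2,pickle
c=manip.get_calibration("wrist");im=manip.snapshot("wrist"); pickle.dump(c,open("w5.pkl","wb")); cv2.imwrite("pics/w5.png",im[:,:,::-1])
E
```

```text
t 17.95 stage [  0.5 -94.8] z 123.5 yaw err 0.002 tilt [0.001 0.001] F [-0.2 -0.9 -0.3] w 47.2 j [ 0.62  0.61 -0.8   1.87  0.55  0.9  -0.27]
plate BR [ 50.9 -69.8]
plate FR [-51.6 -73.1]
next BL [  48.9 -119.4]
next FL [ -46.8 -118.4]
plate BL [46.3 52.3]
plate FL [-52.5  52.7]
```

View pics/w5.png

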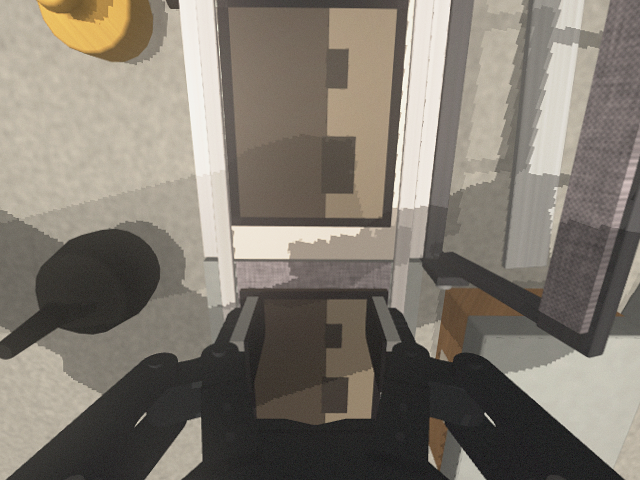

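Wrist view: plate's near edge at row 226, next plate's edge at row 290, the gap between clear.

```bash
python3 - <<'E'
from h import *; import pickle
c=pickle.load(open("w5.pkl","rb")); P=np.load("P.npy")
for n,uv,z in [("pFR",(231,225),35),("pBR",(391,227),35),("pBL",(408,5),35),("pFL",(218,8),35),("nFL",(240,290),35),("nBL",(388,290),35),("ch front",(222,226),34),("ch back",(400,227),34)]: print(n,w2st(P,onz(c,uv,z)).round(1))
E
```

```text
pFR [-53.3 -72.1]
pBR [ 49.3 -73.1]
pBL [49.6 49.8]
pFL [-51.7  48.1]
nFL [ -50.6 -118.1]
nBL [  50.5 -117.9]
ch front [-59.5 -73. ]
ch back [ 55.3 -73.4]
```

step_arm(
  motion="20 -2 0.5 0 0.55;20 0 0 0 0.55;15 0 0 0 0.55;10 0 0 0 0.55;6 0 0 0 0.55;0 0 0 0 0.55;0 0 0 0 0.55",
)

```text
t: 18.58
ee_pos: [557.9, -32.6, 52.0]
tool_rot: [1.757, 1.57, 0.36]
ft_force: [-0.2, 0.5, -0.0]
gripper_width: 47.1
```

step_arm(
  motion="1 0 0 0 0.55;1 0 0 0 0.55;0 0 0 0 0.55;0 0 0 0 0.55",
)

```text
t: 18.92
ee_pos: [557.8, -32.9, 50.0]
tool_rot: [1.131, 1.57, -0.266]
ft_force: [0.1, -0.6, 0.3]
gripper_width: 46.7
```

step_arm(
  motion="1 0 0 0 0.55;1 0 0 0 0.55;0 0 0 0 0.55;0 0 0 0 0.55",
)

```text
t: 19.25
ee_pos: [557.4, -32.9, 47.5]
tool_rot: [-1.708, 1.571, -3.106]
ft_force: [0.2, -0.2, 0.5]
gripper_width: 47.4
```

step_arm(
  motion="1 0 0 0 0.55;0 0 0 0 0.55;0 0 0 0 0.55",
)

```text
t: 19.5
ee_pos: [557.6, -32.8, 46.6]
tool_rot: [1.595, 1.571, 0.197]
ft_force: [-0.5, 0.5, -0.3]
gripper_width: 47.2
```

step_arm(
  motion="1 0 0 0 0.55;0 0 0 0 0.55;0 0 0 0 0.55",
)

```text
t: 19.75
ee_pos: [557.7, -32.8, 46.6]
tool_rot: [0.203, 1.57, -1.195]
ft_force: [-3.5, -0.3, 9.2]
gripper_width: 47.0
```

step_arm(
  motion="1 0 0 0 0.55;0 0 0 0 0.55;0 0 0 0 0.55",
)

```text
t: 20.0
ee_pos: [557.7, -32.8, 46.5]
tool_rot: [0.053, 1.569, -1.345]
ft_force: [-6.6, -0.5, 18.3]
gripper_width: 46.9
```

step_arm(
  motion="-2 0 0 0 0.55;-1.5 0 0 0 0.55;0 0 0 0 0.55;0 0 -1 0 0.55;0 0 -2 0 0.55;0 0 -2 0 0.55;0 0 -2 0 0.55;0 0 -2 0 0.55;0 0 -2 0 0.55;0 0 -2 0 0.55;0 0 -2 0 0.55;0 0 -2 0 0.55;0 0 -2.5 0 0.55;0 0 -3 0 0.55;0 0 -3.5 0 0.55;0 0 -4 0 0.55;0 0 -4 0 0.55;0 0 -4 0 0.55;0 0 -4 0 0.55;0 0 -4 0 0.55",
)

```text
t: 21.67
ee_pos: [549.5, 13.0, 48.1]
tool_rot: [-3.008, 1.571, 1.878]
ft_force: [-0.0, -0.3, -0.1]
gripper_width: 47.0
```

```bash
python3 - <<'E'
from h import *
where()
E
```

```text
t 21.67 stage [ -2.9 -49.9] z 48.1 yaw err 0.001 tilt [-0.  0.] F [-0.  -0.3 -0.1] w 47.0 j [ 0.48  0.7  -0.71  1.93  0.65  0.76 -0.44]
```

step_arm(
  motion="0 0 -4 0 0.55;0 0 -4 0 0.55;0 0 -4 0 0.55;0 0 -4 0 0.55;0 0 -4 0 0.55;0 0 -4 0 0.55;0 0 -4 0 0.55;0 0 -4 0 0.55;0 0 -4 0 0.55;0 0 -4 0 0.55;0 0 -4 0 0.55;0 0 -4 0 0.55;0 0 -4 0 0.55;0 0 -4 0 0.55;0 0 -4 0 0.55;0 0 -4 0 0.55;0 0 -4 0 0.55;0 0 -4 0 0.55;0 0 -4 0 0.55;0 0 -4 0 0.55",
)

```text
t: 23.33
ee_pos: [535.7, 91.7, 48.1]
tool_rot: [1.786, 1.571, 0.388]
ft_force: [0.2, -0.6, -0.8]
gripper_width: 46.9
```

```bash
python3 - <<'E'
from h import *; import cv2,pickle
where()
c=manip.get_calibration("wrist");im=manip.snapshot("wrist"); pickle.dump(c,open("w6.pkl","wb"))
b=manip.snapshot("side")[150:400,200:500,::-1]
cv2.imwrite("pics/w6.png",np.hstack([cv2.resize(im[:,:,::-1],(440,330)),cv2.resize(b,(360,330))]))
E
```

```text
t 23.33 stage [-2.8 30. ] z 48.1 yaw err 0.000 tilt [0. 0.] F [ 0.2 -0.6 -0.8] w 46.9 j [ 0.34  0.69 -0.71  1.94  0.65  0.75 -0.59]
```

View pics/w6.png

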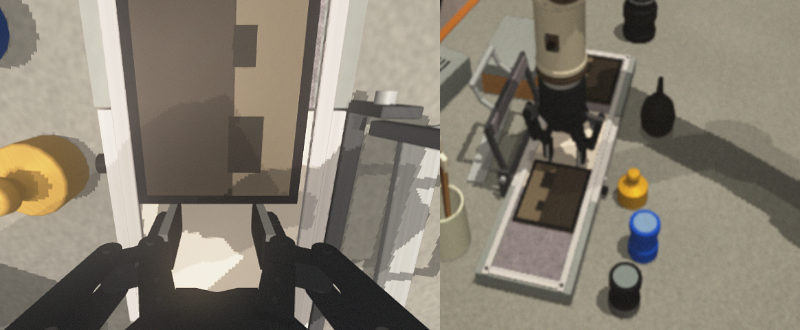

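The plate is sliding squarely and flat ahead of the fingers (near edge at row 203 of the left panel), and the bar stays open. I continue to the stop.

step_arm(
  motion="0 0 -4 0 0.55;0 0 -4 0 0.55;0 0 -4 0 0.55;0 0 -4 0 0.55;0 0 -4 0 0.55;0 0 -4 0 0.55;0 0 -4 0 0.55;0 0 -4 0 0.55;0 0 -4 0 0.55;0 0 -4 0 0.55;0 0 -4 0 0.55;0 0 -4 0 0.55;0 0 -4 0 0.55;0 0 -4 0 0.55;0 0 -4 0 0.55;0 0 -4 0 0.55;0 0 -3 0 0.55;0 0 -2.5 0 0.55;0 0 -2 0 0.55;0 0 -2 0 0.55",
)

```text
t: 25.1
ee_pos: [523.2, 163.8, 48.1]
tool_rot: [0.402, 1.571, -0.996]
ft_force: [0.7, -2.2, 0.0]
gripper_width: 47.0
```

```bash
python3 - <<'E'
from h import *; import pickle
where(); c=pickle.load(open("w6.pkl","rb")); P=np.load("P.npy"); k=640/440
for uv in [(147,203),(293,205)]: print(w2st(P,onz(c,(uv[0]*k,uv[1]*k),35)).round(1))
E
```

```text
t 25.10 stage [ -2.9 103.2] z 48.1 yaw err 0.000 tilt [ 0. -0.] F [ 0.7 -2.2  0. ] w 47.0 j [ 0.2   0.7  -0.71  1.93  0.65  0.76 -0.72]
[-47.9  41.6]
[46.4 40.3]
```

step_arm(
  motion="0 0 -2 0 0.55;0 0 -2 0 0.55;0 0 -2 0 0.55;0 0 -1.5 0 0.55;0 0 -1 0 0.55;0 0 -1 0 0.55;0 0 -1 0 0.55;0 0 0 0 0.55",
)

```text
t: 25.77
ee_pos: [521.3, 174.3, 48.2]
tool_rot: [2.494, 1.571, 1.096]
ft_force: [-0.0, -0.4, -0.5]
gripper_width: 46.8
```

step_arm(
  motion="0 0 -1 0 0.55;0 0 -1 0 0.55;0 0 0 0 0.55",
)

```text
t: 26.02
ee_pos: [521.0, 176.2, 48.2]
tool_rot: [2.528, 1.571, 1.131]
ft_force: [0.6, -1.0, -1.0]
gripper_width: 46.9
```

step_arm(
  motion="0 0 -1 0 0.55;0 0 0 0 0.55;0 0 0 0 0.55",
)

```text
t: 26.27
ee_pos: [520.8, 176.6, 48.1]
tool_rot: [-0.366, 1.57, -1.764]
ft_force: [0.5, -1.9, -0.1]
gripper_width: 47.3
```

step_arm(
  motion="0 0 -1 0 0.55;0 0 0 0 0.55;0 0 0 0 0.55",
)

```text
t: 26.52
ee_pos: [520.8, 176.8, 48.0]
tool_rot: [-0.306, 1.569, -1.705]
ft_force: [-0.3, -5.2, 1.3]
gripper_width: 46.9
```

step_arm(
  motion="0 0 -1 0 0.55;0 0 0 0 0.55;0 0 0 0 0.55",
)

```text
t: 26.77
ee_pos: [520.7, 176.9, 48.0]
tool_rot: [-0.271, 1.568, -1.67]
ft_force: [0.7, -6.6, 2.5]
gripper_width: 46.6
```

Firm against the stop (force rising with no motion, at the expected 116 mm). I back off, lift and go to above the open handle.

step_arm(
  motion="0 0 3 0 0.55;0 0 4 0 0.55;0 0 4 0 0.55;-10 0 0 0 0.55;-25 0 0 0 0.55;-35 0 0 0 0.55;-35 0 0 0 0.55;-35 0 0 0 0.55;-35 0 0 0 0.55;-30 0 0 0 0.55;0 0 0 0 0.55;0 0 0 0 0.55",
)

```text
t: 27.77
ee_pos: [523.3, 169.2, 255.7]
tool_rot: [1.608, 1.566, 0.211]
ft_force: [-1.0, 0.4, -0.8]
gripper_width: 46.8
```

step_arm(
  motion="0 24 17 0 0.5;0 24 17 0 0.5;0 24 18 0 0.5;0 25 18 0 0.5;0 25 18 0 0.5;0 25 18 0 0.5;0 0 0 0 0.5;0 0 0 0 0.5;0 0 0 0 0.5;0 0 0 0 0.5",
)

```text
t: 28.6
ee_pos: [683.9, 90.5, 252.4]
tool_rot: [-2.021, 1.569, 2.867]
ft_force: [-0.8, 0.2, 0.1]
gripper_width: 42.7
```

```bash
python3 - <<'E'
from h import *; import cv2,pickle
where()
c=manip.get_calibration("wrist");im=manip.snapshot("wrist"); pickle.dump(c,open("w7.pkl","wb"))
b=manip.snapshot("top")[180:300,190:430,::-1]
cv2.imwrite("pics/w7.png",np.hstack([cv2.resize(im[:,:,::-1],(400,300)),cv2.resize(b,(400,300))]))
E
```

```text
t 28.60 stage [142.9   3.4] z 252.4 yaw err 0.003 tilt [-0.002  0.001] F [-0.8  0.2  0.1] w 42.7 j [ 0.35  0.67 -0.82  1.42  0.5   1.26 -0.34]
```

View pics/w7.png

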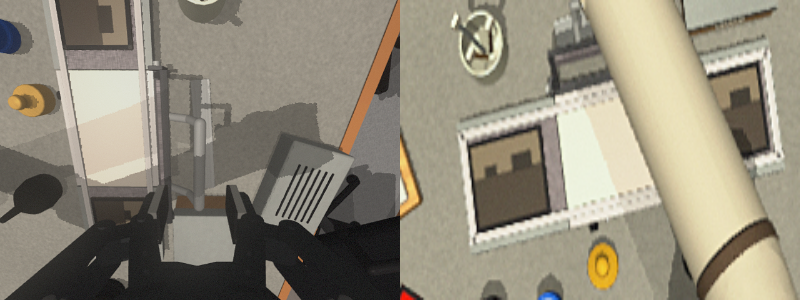

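The plate lies home on the left tray against the stop, and the handle is at left-panel column 200, rows 120–208 (picture limit reached; from now on numbers only).

```bash
python3 - <<'E'
from h import *; import pickle
c=pickle.load(open("w7.pkl","rb")); P=np.load("P.npy"); k=1.6
for z in (173,180): print(z,[w2st(P,onz(c,(u*k,v*k),z)).round(1) for u,v in [(201,117),(200,207)]])
h=lambda th:(84-141*np.cos(th+.171),46+141*np.sin(th+.171))
a=np.r_[1.85,np.arange(1.8,-.07,-.05),-.06]; q=np.array([h(t) for t in a]); 
for t,d,p in zip(a[1:],np.diff(q,axis=0),q[1:]): print("%.2f: %.1f %.1f (%.1f %.1f)"%(t,-d[1],d[0],p[0],p[1]))
E
```

```text
173 [array([146.4,  51.9]), array([146.3, -46.5])]
180 [array([146.3,  53.1]), array([146.2, -42. ])]
1.80: -2.9 -6.4 (138.9 175.9)
1.75: -2.6 -6.6 (132.4 178.4)
1.70: -2.3 -6.7 (125.7 180.7)
1.65: -1.9 -6.8 (118.9 182.6)
1.60: -1.6 -6.9 (112.0 184.2)
1.55: -1.2 -6.9 (105.1 185.4)
1.50: -0.9 -7.0 (98.1 186.3)
1.45: -0.5 -7.0 (91.1 186.8)
1.40: -0.2 -7.0 (84.0 187.0)
1.35: 0.2 -7.0 (77.0 186.8)
1.30: 0.5 -7.0 (70.0 186.3)
1.25: 0.9 -7.0 (63.0 185.4)
1.20: 1.2 -6.9 (56.0 184.2)
1.15: 1.6 -6.9 (49.1 182.6)
1.10: 1.9 -6.8 (42.4 180.7)
1.05: 2.2 -6.7 (35.7 178.5)
1.00: 2.6 -6.6 (29.1 175.9)
0.95: 2.9 -6.4 (22.7 173.0)
0.90: 3.2 -6.3 (16.4 169.8)
0.85: 3.5 -6.1 (10.3 166.2)
0.80: 3.8 -5.9 (4.4 162.4)
0.75: 4.1 -5.7 (-1.3 158.3)
0.70: 4.4 -5.5 (-6.8 153.9)
0.65: 4.7 -5.3 (-12.1 149.2)
0.60: 4.9 -5.0 (-17.1 144.3)
0.55: 5.2 -4.8 (-21.9 139.1)
0.50: 5.4 -4.5 (-26.4 133.7)
0.45: 5.6 -4.2 (-30.7 128.0)
0.40: 5.8 -4.0 (-34.6 122.2)
0.35: 6.0 -3.7 (-38.3 116.2)
0.30: 6.2 -3.4 (-41.6 110.0)
0.25: 6.4 -3.0 (-44.7 103.6)
0.20: 6.5 -2.7 (-47.4 97.1)
0.15: 6.6 -2.4 (-49.8 90.5)
0.10: 6.7 -2.1 (-51.9 83.7)
0.05: 6.8 -1.7 (-53.6 76.9)
-0.00: 6.9 -1.4 (-54.9 70.0)
-0.05: 7.0 -1.0 (-56.0 63.0)
-0.06: 1.4 -0.2 (-56.1 61.6)
```

step_arm(
  motion="20 3 3 0 0.5;20 0 0 0 0.5;16 0 0 0 0.5;12 0 0 0 0.5;8 0 0 0 0.5;0 0 0 0 0.5;0 0 0 0 0.5;0 0 0 0 0.5",
)

```text
t: 29.37
ee_pos: [689.5, 87.0, 178.4]
tool_rot: [1.659, 1.569, 0.262]
ft_force: [0.3, 0.4, 0.1]
gripper_width: 42.9
```

```bash
python3 - <<'E'
from h import *
where()
E
```

```text
t 29.37 stage [147.8  -1. ] z 178.4 yaw err 0.001 tilt [0.002 0.   ] F [0.3 0.4 0.1] w 42.9 j [ 0.33  0.74 -0.78  1.48  0.55  1.14 -0.37]
```

step_arm(
  motion="1 -1.5 0 0 0.5;0 0 0 0 0.5;0 0 0 0 0;0 0 0 0 0;0 0 0 0 0;0 0 0 0 0;0 0 0 0 0;0 0 0 0 0;0 0 0 0 0",
  newtons=25,
)

```text
t: 30.12
ee_pos: [687.2, 86.2, 176.5]
tool_rot: [-0.946, 1.57, -2.344]
ft_force: [-4.6, -1.2, 4.9]
gripper_width: 11.2
```

```bash
python3 - <<'E'
from h import *
where()
E
```

```text
t 30.12 stage [145.4  -1.5] z 176.5 yaw err 0.000 tilt [-0. -0.] F [-4.6 -1.2  4.9] w 11.2 j [ 0.33  0.74 -0.78  1.49  0.55  1.14 -0.37]
```

step_arm(
  motion="-1.5 -3.2 0 0 0;-1.4 -3.2 0 0 0;-2.6 -6.6 0 0 0;-2.3 -6.7 0 0 0;-1.9 -6.8 0 0 0;-1.6 -6.9 0 0 0;-1.2 -6.9 0 0 0;-0.9 -7 0 0 0;-0.5 -7 0 0 0;-0.2 -7 0 0 0;0.2 -7 0 0 0;0.5 -7 0 0 0;0.9 -7 0 0 0;1.2 -6.9 0 0 0",
)

```text
t: 31.28
ee_pos: [598.5, 71.0, 187.2]
tool_rot: [-1.89, 1.57, 2.996]
ft_force: [-1.6, 0.3, 6.9]
gripper_width: 10.8
```

```bash
python3 - <<'E'
from h import *
where()
E
```

```text
t 31.28 stage [55.4 -1.1] z 187.2 yaw err 0.001 tilt [-0.001  0.   ] F [-1.6  0.3  6.9] w 10.8 j [ 0.44  0.59 -0.83  1.72  0.5   1.05 -0.38]
```

step_arm(
  motion="1.6 -6.9 0 0 0;1.9 -6.8 0 0 0;2.2 -6.7 0 0 0;2.6 -6.6 0 0 0;2.9 -6.4 0 0 0;3.2 -6.3 0 0 0;3.5 -6.1 0 0 0;3.8 -5.9 0 0 0;4.1 -5.7 0 0 0;4.4 -5.5 0 0 0;4.7 -5.3 0 0 0;4.9 -5 0 0 0;5.2 -4.8 0 0 0;5.4 -4.5 0 0 0",
)

```text
t: 32.45
ee_pos: [517.6, 56.7, 136.4]
tool_rot: [-1.764, 1.57, 3.122]
ft_force: [-1.0, 3.6, -1.0]
gripper_width: 10.7
```

```bash
python3 - <<'E'
from h import *
where()
E
```

```text
t 32.45 stage [-26.7  -1.4] z 136.4 yaw err 0.000 tilt [-0.  0.] F [-1.   3.6 -1. ] w 10.7 j [ 0.51  0.53 -0.84  1.96  0.51  0.88 -0.43]
```

step_arm(
  motion="5.6 -4.2 0 0 0;5.8 -4 0 0 0;6 -3.7 0 0 0;6.2 -3.4 0 0 0;6.4 -3 0 0 0;6.5 -2.7 0 0 0;5 -1.8 0 0 0;4.2 -1.4 0 0 0;4.1 -1.3 0 0 0;3.4 -0.9 0 0 0;3.4 -0.8 0 0 0;2.5 -0.5 0 0 0;2.5 -0.5 0 0 0;2 -0.3 0 0 0;2 -0.3 0 0 0;2 -0.3 0 0 0;0 0 0 0 0;0 0 0 0 0",
)

```text
t: 33.95
ee_pos: [489.4, 51.6, 69.3]
tool_rot: [-1.332, 1.57, -2.73]
ft_force: [-2.2, 1.8, -1.0]
gripper_width: 10.9
```

```bash
python3 - <<'E'
from h import *
where()
E
```

```text
t 33.95 stage [-55.4  -1.5] z 69.3 yaw err 0.000 tilt [-0. -0.] F [-2.2  1.8 -1. ] w 10.9 j [ 0.45  0.59 -0.76  2.06  0.61  0.73 -0.52]
```

step_arm(
  motion="1 -0.1 0 0 0;1 -0.1 0 0 0;0 0 0 0 0;0 0 0 0 0",
)

```text
t: 34.28
ee_pos: [489.1, 51.5, 67.3]
tool_rot: [-1.384, 1.57, -2.782]
ft_force: [-3.8, 2.3, -1.4]
gripper_width: 10.7
```

step_arm(
  motion="1 -0.1 0 0 0;0 0 0 0 0;0 0 0 0 0",
)

```text
t: 34.53
ee_pos: [489.0, 51.5, 66.3]
tool_rot: [-1.3, 1.57, -2.698]
ft_force: [-3.3, 1.7, -1.1]
gripper_width: 11.2
```

step_arm(
  motion="1 -0.1 0 0 0;0 0 0 0 0;0 0 0 0 0",
)

```text
t: 34.78
ee_pos: [488.9, 51.5, 65.3]
tool_rot: [-1.284, 1.57, -2.682]
ft_force: [-4.5, 1.1, -0.5]
gripper_width: 11.4
```

Nearly down; a couple more small steps until contact.

step_arm(
  motion="1 0 0 0 0;0 0 0 0 0;0 0 0 0 0",
)

```text
t: 35.03
ee_pos: [488.8, 51.5, 64.2]
tool_rot: [-1.385, 1.57, -2.783]
ft_force: [-4.8, 0.3, -0.5]
gripper_width: 10.6
```

step_arm(
  motion="1 0 0 0 0;0 0 0 0 0;0 0 0 0 0",
)

```text
t: 35.28
ee_pos: [488.7, 51.5, 63.3]
tool_rot: [-1.343, 1.57, -2.741]
ft_force: [-6.1, 0.7, -0.1]
gripper_width: 11.0
```

step_arm(
  motion="1 0 0 0 0;0 0 0 0 0;0 0 0 0 0",
)

```text
t: 35.53
ee_pos: [488.7, 51.5, 63.2]
tool_rot: [-0.686, 1.569, -2.084]
ft_force: [-8.8, -0.3, 10.5]
gripper_width: 11.0
```

step_arm(
  motion="-1 0 0 0 0;0 0 0 0 0;0 0 0 0 0.15;0 0 0 0 0.3;0 0 0 0 0.5;0 0 0 0 0.5;0 0 0 0 0.5;0 0 0 0 0.5;0 0 0 0 0.5;-5 0 0 0 0.5;-10 0 0 0 0.5;-20 0 0 0 0.5;-30 0 0 0 0.5;-30 0 0 0 0.5;-30 0 0 0 0.5;-20 0 0 0 0.5;0 0 0 0 0.5;0 0 0 0 0.5",
)

```text
t: 37.03
ee_pos: [490.1, 51.6, 210.2]
tool_rot: [1.132, 1.567, -0.266]
ft_force: [-1.1, -0.1, -1.4]
gripper_width: 42.6
```

step_arm(
  motion="0 0 30 0 0.5;0 0 35 0 0.5;0 0 35 0 0.5;0 0 35 0 0.5;0 0 35 0 0.5;0 0 35 0 0.5;0 0 35 0 0.5;0 0 35 0 0.5;0 0 35 0 0.5;0 0 35 0 0.5;0 0 35 0 0.5;0 0 20 0 0.5;0 0 0 0 0.5;0 0 0 0 0.5;0 0 0 0 0.5;0 0 0 0 0.5",
)

```text
t: 38.37
ee_pos: [558.1, -340.1, 207.9]
tool_rot: [-2.805, 1.569, 2.083]
ft_force: [-0.7, 0.8, 0.0]
gripper_width: 42.7
```

```bash
python3 - <<'E'
from h import *; import cv2
where(); P=np.load("P.npy")
ct,cs=manip.get_calibration("top"),manip.get_calibration("side")
t=manip.snapshot("top")[:,:,::-1].copy(); s=manip.snapshot("side")[:,:,::-1].copy(); cv2.imwrite("pics/tf.png",t); cv2.imwrite("pics/sf.png",s)
t0=cv2.imread("pics/top0.png"); s0=cv2.imread("pics/side0.png")
# blobs of change vs start, on the table
for n,c,a,b in (("top",ct,t,t0),("side",cs,s,s0)):
    d=(cv2.GaussianBlur(cv2.absdiff(a,b),(5,5),0).max(2)>40).astype(np.uint8)
    k,_,st,ce=cv2.connectedComponentsWithStats(d)
    print(n,[(st[i,:5].tolist(),w2st(P,onz(c,ce[i],35)).round(0).tolist()) for i in range(1,k) if st[i,4]>25])
# brightness profiles along stage y in the final pictures at x=+30 (plate behind the bar) and along x at y=20
def prof(c,im,X): 
    return [int(im[int(round(v)),int(round(u))].mean()) for u,v in proj(c,st2w(P,X))]
for y0 in (range(100,272,4),range(-130,-60,4)):
    ys=list(y0)
    print("y",ys); print(" top",prof(ct,t,[(30,y,35) for y in ys])); print(" top0",prof(ct,t0,[(30,y,35) for y in ys]));print(" side",prof(cs,s,[(-30,y,35) for y in ys]))
# bar: profile across x at y=70 (bar only) at z=42
xs=list(range(-40,50,4)); print("x",xs); print(" bar now",prof(ct,t,[(x,70,42) for x in xs])); print(" bar at start",prof(ct,t0,[(x,70,47) for x in xs]))
E
```

```text
t 38.37 stage [ -55.  -399.2] z 207.9 yaw err 0.003 tilt [-0.001  0.001] F [-0.7  0.8  0. ] w 42.7 j [ 1.04  0.64 -0.78  1.57  0.48  1.13  0.32]
top [([342, 160, 132, 207, 6261], [-124.0, -288.0]), ([453, 182, 107, 250, 12624], [-265.0, -514.0]), ([300, 216, 48, 22, 691], [32.0, -9.0]), ([230, 229, 51, 45, 1511], [-5.0, 189.0]), ([340, 237, 12, 18, 168], [-32.0, -61.0]), ([308, 239, 32, 19, 461], [-29.0, 1.0]), ([303, 245, 5, 15, 43], [-30.0, 53.0]), ([569, 279, 23, 47, 569], [-331.0, -676.0]), ([235, 293, 21, 24, 285], [-142.0, 242.0]), ([370, 337, 57, 64, 900], [-401.0, -150.0]), ([572, 345, 61, 41, 1301], [-509.0, -728.0]), ([635, 363, 5, 8, 35], [-538.0, -832.0]), ([314, 382, 7, 20, 92], [-414.0, 90.0]), ([506, 390, 134, 90, 4880], [-737.0, -636.0]), ([366, 403, 7, 13, 68], [-488.0, -42.0]), ([480, 417, 43, 59, 2031], [-667.0, -387.0]), ([343, 431, 123, 49, 2641], [-629.0, -77.0]), ([313, 442, 29, 33, 424], [-598.0, 103.0]), ([341, 467, 6, 13, 51], [-658.0, 63.0]), ([405, 469, 27, 11, 167], [-702.0, -136.0]), ([435, 473, 34, 7, 120], [-728.0, -238.0])]
side [([340, 0, 58, 110, 35
[... 1892 characters left out ...]
-114, -110, -106, -102, -98, -94, -90, -86, -82, -78, -74, -70, -66, -62]
 top [142, 128, 23, 173, 159, 148, 159, 157, 145, 145, 93, 176, 249, 240, 237, 240, 238, 237]
 top0 [139, 126, 27, 171, 159, 143, 156, 152, 147, 144, 83, 208, 247, 245, 248, 6, 142, 142]
 side [51, 46, 34, 45, 83, 128, 136, 128, 125, 141, 203, 214, 217, 196, 165, 136, 149, 203]
x [-40, -36, -32, -28, -24, -20, -16, -12, -8, -4, 0, 4, 8, 12, 16, 20, 24, 28, 32, 36, 40, 44, 48]
 bar now [239, 238, 239, 238, 239, 239, 246, 226, 95, 99, 101, 104, 101, 136, 221, 240, 238, 238, 237, 238, 237, 237, 239]
 bar at start [236, 238, 237, 238, 238, 238, 243, 224, 90, 94, 92, 95, 95, 137, 225, 239, 238, 237, 235, 238, 236, 235, 239]
```

```bash
python3 -c "
from station import manip
print(manip.close_job())"
```

```text
the job is handed in; nothing more can be done
None
```

The job is done and handed in at about 38 s of the 72 s allowed. I did the steps in the order you asked.

- **Loupe:** I moved it off the left tray. It stands upright on the bare table, between the red look-alike of the plate and the blue look-alike of the loupe.
- **Bar opened:** I swung it back by the handle to about 1.8 rad and let go. It stayed open by itself.
- **Plate:** I pushed it along the guides by its trailing edge with the finger tips, and it was never lifted. At the end stop the push rose to about 7 N and the plate stopped moving.
- **Bar lowered:** I let it down in small steps until it touched the stage, then released it.

**Final checks:**
- **Plate position:** the last pictures put the plate at about 127 to 253 mm along the stage, which is home to within the roughly 2 mm calibration.
- **Bar:** it lies where it was at the start, now on the bare window.
- **Next plate:** it is unchanged.
- **Other objects:** I saw no sign that anything else had moved. A comparison of start and end pictures did show changes on the right of the table. I put those down to the arm and its shadow and did not check them one by one.
- **Not viewed:** I had used my 12 pictures by then, so these last checks are from pixel values only.

**Forces:** the highest I read was about 19 N, when the finger tips felt for the stage. While opening, the bar swung on a radius 2–3 mm larger than I had worked out, which put about 15 N on the wrist for a moment.

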